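# Set the funnel in the canister and slide it under the dispenser

## Robot

A 7-joint arm with a two-finger parallel gripper is mounted at the origin on the work surface. World frame = base frame: x ahead of the robot, y to its left, z up, the work surface at z = 0. Lengths are in m, angles in rad, forces in N, time in s.
With the tool pointing down it reaches from about 0.425 to 0.875 m from the base axis. Payload 4.7 kg.
Tool frame: the origin (TCP) lies on the centre line of the jaws, within the pads' length; the fingertips stand 25 mm ahead of it and the grasp point (between the pads) lies 6 mm ahead of it (ctrl.tip_reach is the x of the fingertips in the tool frame, in m); x points along the fingers, y is the direction in which the jaws open and shut, and the axes are right-handed (so a half turn about x gives the same grasp; the last joint's range is limited). The gripper opens to 87 mm and grips with 3 to 60 N. Pads are 19 mm wide; open, the fingers measure 117 mm over their backs; the gripper's body (75 mm by 190 mm) begins 51 mm behind the grasp point.
Start: joints at [-1.2, 0.321, -0.07, 1.45, 0.023, 1.371, -0.057], TCP at [0.227, 0.609, 0.248] pointing down, gripper open.
Joint ranges: [-2.86, 2.86], [-0.3, 2.09], [-1.38, 1.24], [0.06, 2.45], [-1.56, 4.7], [0.09, 2.05], [-2.69, 2.69]. Speed limits (rad/s): [2.57, 2.57, 3.14, 3.14, 3.14, 3.14, 3.14].

## Interface

Orientations are given as a unit quaternion [x, y, z, w].
In Python, from station import telemetry, eyes, ctrl gives the robot as it stands.
- The arm moves only by the tool send_rows, never from a script. Its argument "series" is a list that holds one entry, the list of rows, each a list of 7 numbers: the finger opening in m, from 0 to 0.087, then the shift along the tool's x, y, z in m, then the turn, a rotation vector about the tool's x, y, z in degrees. A call has 1 to 20 rows; each row is the pose to reach, as a shift and turn from the pose commanded when the call began, along the tool's axes at that moment; what a row does not reach only later rows make up. A row lasts 1/8 s, in which the tool goes at most 62.5 mm and 10.7 degrees, less where a joint would pass 70% of its speed; a pose out of reach is approached as far as the arm can. A call with a gripper value outside its range is refused whole. The fingers move at their own pace and stop on an object; "newtons" is the grip in N (left out, the last holds). Time passes only in rows, so rows that repeat a pose let the fingers close. It gives the time, the measured TCP pose, the force and the opening at its end, in the units of the state.
- telemetry.observe(): the state, without advancing time (a new reading comes with each control period).
- eyes.camera(name): name is "scene" or "top" or "wrist"; returns the picture (480x640x3 uint8, red, green, blue); there is no depth.
- eyes.calibration(name): a dict with "fx", "fy", "cx", "cy" (pixels), "world_to_cam" (4x4, takes a point from world to camera coordinates); the wrist camera has in their place "mount" (4x4, takes a point from camera to tool coordinates, whose origin is the TCP and whose axes are the tool frame's). Camera axes: x right, y down, z forward; pixel columns grow to the right and rows downward; lengths in m; the calibration is good to about 2 mm. A picture is of the moment at which its call begins: read the wrist's pose just before it. calibration takes no time and is no camera call.
- ctrl.finish_job(): hands the job in, once; it reports no verdict.
The state is a dict: "time_s": time; "joint_pos": joint angles; "dq": joint speeds; "joint_torque": joint torques, N m; "eef_pos": TCP position; "orientation": TCP orientation; "contact_force": force on the tool from outside, world axes, zero at the start; "moment": the same for the moment, N m; "gripper_width": finger opening in m.
Only numpy, scipy, OpenCV 4.12 (cv2) and the standard library are available. Lean on these libraries where they do the work, as an engineer would, in place of code of your own. Each camera call takes 0.05 s, during which the arm holds its last target. There are 200 camera calls.

## Task

Get the blue canister ready for filling: while it still stands in front of the filling bay, lower the yellow funnel from its drip stand, stem down, into the canister's white neck until it sits fully home and let go of it (do not drop it in). Then, without lifting or tipping the canister, slide it along the counter between the steel guides until it is fully home against the stop, with the funnel still in it, upright under the brass spout. Leave the other things on the counter where they are.

Things in the scene. Friction and masses are not known exactly. Their poses are not given: they have to be found in the camera images.
- funnel_mid (a point): Yellow funnel, 92 mm high, 60 g, upright in the drip stand at first. Point on its axis half-way up (46 mm above the stem tip); z up, out of the wide mouth. Grip it from above across the outside of its upright rim band: 60 mm diameter, 26 to 46 mm above this point. Seated in a 28 mm bore, its cone rests on the bore's edge and this point lies about 4 mm below that edge.
- stand: Grey drip stand of the funnel, fixed to the counter: a 96 mm base disc with a 40 mm upright tube (28 mm bore), 70 mm high. Origin: centre of its underside.
- can: Blue canister, loose, about 0.7 kg, 180 (its x) x 100 (y) x 140 mm high, flat upright ends, white neck near +x end, low blue handle bar along x from -57 to 15 mm, up to 160 mm. Origin: centre of underside. +x points roughly into the bay, ahead of it. Slippery; slides under a push of a few newtons; pushed up to 80 mm above it the can does not tip.
- can_neck (a point): Centre of the mouth (upper edge) of the canister's white neck: 50 mm towards the canister's +x end from its centre, 162 mm above its underside; 38 mm outside diameter, 28 mm bore, open 77 mm deep. z is the neck's axis, upward.
- bay: Fixed filling bay: two steel guides 35 mm high, 112 mm apart inside, x = -130 to 0 mm, flared ends to -187 mm, and a 50 mm high stop; behind it a grey column with a red tank (60 mm radius about x = 100 mm, up to 480 mm). Origin: on the counter, middle of the stop's face; x: sliding direction, into the stop. Canister home: its centre at x = -90 mm, rear end at -180 mm (between the 35 mm high flares).
- spout (a point): Lower end of the brass spout (24 mm diameter), fixed to the bay at x = -40 mm in its frame, 247 mm above the counter; its arm runs back to the column at 285 mm. The seated funnel's mouth, at about 204 mm, passes under it.
- tin: Bystander: small tin with a green label, 66 mm diameter, 100 mm high. Origin: centre of its underside.
- tape: Bystander: grey roll of tape lying flat, 90 mm diameter, 45 mm high. Origin: centre of its underside.
- oil: Bystander: amber bottle, 60 mm diameter, 140 mm high. Origin: centre of its underside.
- glue: Bystander: slim can with a blue label, 48 mm diameter, 130 mm high. Origin: centre of its underside.
- driver: Bystander: screwdriver with a red handle, lying on the counter along its x axis.
- wrench: Bystander: steel wrench lying on the counter along its x axis.
- funnel: The same yellow funnel; origin at the stem tip, on its axis; z up. By height above the tip: solid stem 0 to 46 mm, tapering from 16 mm diameter at the tip to 21 mm; cone widening from 21 to 60 mm diameter, 45 to 72 mm; rim band 60 mm outside, 54 mm inside, 72 to 92 mm.

How it is judged:
By the outcome, as a careful person would: the job done as asked, in the order asked, and still so for the second after the job is handed in, with the robot touching nothing.
It also fails if it takes over 72 s, if anything falls off the work surface, if the arm or the gripper's body presses on something with over 40 N, if the wrist force passes 120 N, or if a joint passes its speed limit or range.

## Working session

There is one attempt and no reset: what is moved stays moved. The work goes in short steps, Python scripts to look and compute and a tool call to move; the robot and the scene stay as the last step left them, time stands still between calls to the robot, and variables do not carry over. Pictures are saved under pics/ and viewed, about 8 in all and at most 12, crops included, and the job is handed in when it is done.

Besides the shell and the picture viewer there is one more tool, called after "Call:" by a JSON object that holds its "method" and its "body". send_rows: Moves the arm, as the interface text tells. Its arguments: {"type":"object","properties":{"series":{"type":"array"},"newtons":{"type":"number"}},"required":["series"]}

```bash
mkdir -p pics; ls; python3 - <<'E'
from station import telemetry, eyes, ctrl
import cv2, numpy as np
print(telemetry.observe(), ctrl.tip_reach)
for n in("scene","top"):
    cv2.imwrite(f"pics/{n}0.png",eyes.camera(n)[:,:,::-1]); print(n,eyes.calibration(n))
print(eyes.calibration("wrist"))
E
```

```text
pics
{'time_s': 0.0, 'joint_pos': array([-1.19988992,  0.32181955, -0.07007354,  1.45164708,  0.02264337,
        1.37080658, -0.05689768]), 'dq': array([-1.59056987e-05, -2.67262321e-04, -1.90562925e-03,  7.35032496e-06,
       -6.23884862e-04, -8.40168415e-04, -8.90137360e-04]), 'joint_torque': array([-1.23783651e-03, -4.91283023e+01, -4.04572953e-01, -3.12526953e+01,
       -6.38540718e-02,  4.39358479e-02,  1.76492090e-04]), 'eef_pos': array([0.22692545, 0.60857143, 0.24647766]), 'orientation': array([ 0.12480524,  0.69595392, -0.12613756,  0.69581687]), 'contact_force': array([ 0.32041735,  0.11214601, -0.67504495]), 'moment': array([ 0.00513927,  0.02589802, -0.00471416]), 'gripper_width': 0.08739941951237899} 0.025
scene {'fx': 439.76165148687056, 'fy': 439.76165148687056, 'cx': 317.0296630472654, 'cy': 242.29951412090608, 'world_to_cam': array([[-0.18878633,  0.98199376,  0.00692692,  0.15678298],
       [ 0.57772896,  0.11676564, -0.80783354, -0.23269768],
       [-0.79409632, -0.14850605, -0.58936999,  1.51156037],
       [ 0.        ,  0.        ,  0.        ,  1.        ]
[... 217 characters left out ...]
-9.87223986e-01,  1.33681277e-02, -1.58776870e-01,
         6.25951428e-01],
       [ 1.58780201e-01, -8.18537399e-04, -9.87313617e-01,
         1.25684623e+00],
       [ 0.00000000e+00,  0.00000000e+00,  0.00000000e+00,
         1.00000000e+00]])}
{'fx': 347.8820114341781, 'fy': 347.8820114341781, 'cx': 323.692863441125, 'cy': 240.93215153368018, 'mount': array([[ 6.61743764e-04, -2.79176143e-01,  9.60239680e-01,
        -1.38072006e-01],
       [ 9.99999781e-01,  2.08256543e-04, -6.28596561e-04,
        -5.43725177e-04],
       [-2.44870323e-05,  9.60239886e-01,  2.79176220e-01,
        -7.69391784e-02],
       [ 0.00000000e+00,  0.00000000e+00,  0.00000000e+00,
         1.00000000e+00]])}
```

View pics/scene0.png

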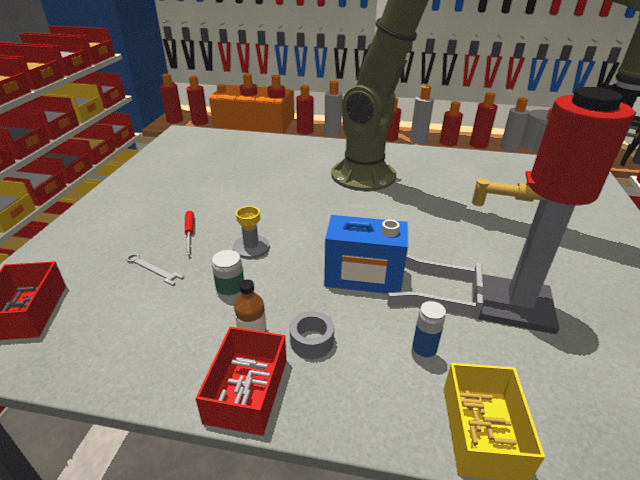

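View pics/top0.png

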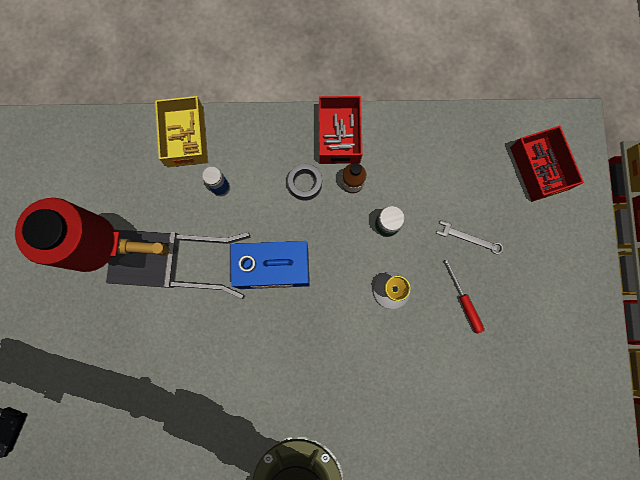

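Scene: canister at top-view (269,264), with neck at (247,264). Funnel is at (397,289), the bay's stop at about (172,260) and its guides are at rows 237 and 285. The glue, tape and tin are clear of the path.

```bash
cat > h.py <<'E'
from station import telemetry, eyes, ctrl
import cv2, numpy as np
from scipy.spatial.transform import Rotation as R
def cam(n, st=None):
    c=eyes.calibration(n)
    if n=="wrist":
        T=np.eye(4);T[:3,:3]=R.from_quat(st["orientation"]).as_matrix();T[:3,3]=st["eef_pos"]
        W=np.linalg.inv(T@c["mount"])
    else: W=c["world_to_cam"]
    return np.array([[c["fx"],0,c["cx"]],[0,c["fy"],c["cy"]],[0,0,1]]),W
def onplane(K,W,uv,z):
    d=W[:3,:3].T@np.linalg.inv(K)@np.array([uv[0],uv[1],1.]); o=-W[:3,:3].T@W[:3,3]
    return o+d*(z-o[2])/d[2]
def proj(K,W,p):
    q=K@(W[:3,:3]@np.asarray(p,float)+W[:3,3]); return q[:2]/q[2]
def hull(img,lo,hi,roi=None):
    m=cv2.inRange(cv2.cvtColor(img,cv2.COLOR_RGB2HSV),lo,hi)
    if roi: k=np.zeros_like(m);k[roi[1]:roi[3],roi[0]:roi[2]]=1;m*=k
    return m
E
python3 - <<'E'
from h import *
im=cv2.imread("pics/top0.png"); rgb=im[:,:,::-1].copy()
K,W=cam("top")
m=hull(rgb,(20,120,60),(35,255,255),(370,260,430,320)); 
c=max(cv2.findContours(m,0,2)[0],key=cv2.contourArea); e=cv2.fitEllipse(c); print("funnel rim",e,onplane(K,W,e[0],.112))
m=hull(rgb,(100,120,60),(125,255,255),(220,230,320,300))
c=max(cv2.findContours(m,0,2)[0],key=cv2.contourArea);print("can bbox",cv2.boundingRect(c),cv2.minAreaRect(c))
# manual in a crop
cr=cv2.resize(im[215:315,140:330],None,fx=4.2,fy=4.2,interpolation=cv2.INTER_CUBIC);cv2.imwrite("pics/crop1.png",cr)
ims=cv2.imread("pics/scene0.png")[190:340,310:570];cv2.imwrite("pics/crop2.png",cv2.resize(ims,None,fx=3,fy=3,interpolation=cv2.INTER_CUBIC))
for n in["neck"]:print(n,onplane(K,W,(247,264),.162))
E
```

```text
funnel rim ((397.1199035644531, 287.7430419921875), (24.491178512573242, 24.830617904663086), 95.43727111816406) [ 0.47653863 -0.24714599  0.112     ]
can bbox (230, 241, 79, 46) ((268.85638427734375, 263.1490173339844), (42.84638214111328, 77.51455688476562), 87.54597473144531)
neck [0.53331596 0.1049045  0.162     ]
```

View pics/crop1.png

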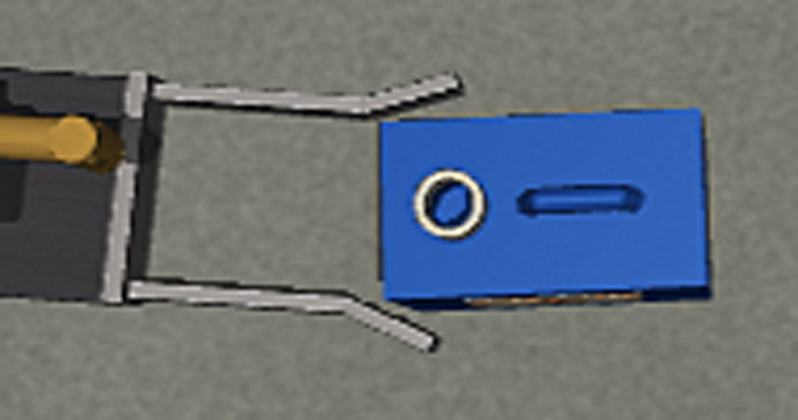

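```bash
python3 - <<'E'
from h import *
K,W=cam("top")
f=lambda u,v,z: onplane(K,W,(u/4.2+140-.38,v/4.2+215-.38),z)[:2]
a=[f(157,99,.035),f(360,112,.035),f(131,283,.035),f(345,294,.035)]
ang=lambda p,q:np.degrees(np.arctan2(*(q-p)[::-1]))
print("bay ang",ang(a[1],a[0]),ang(a[3],a[2]))
s=[f(150,75,.05),f(125,300,.05)];print("stop",s,ang(*s)); 
m=(a[0]+a[2])/2,(a[1]+a[3])/2;print("mid line",m,ang(m[1],m[0]))
print("gap",np.linalg.norm(a[1]-a[3]))
can=[f(380,121,.14),f(700,110,.14),f(710,288,.14),f(384,298,.14)]
print("can",can,np.mean(can,0),ang(can[1],can[0]),ang(can[2],can[3]))
print("neck",f(450,204,.162)); print("spout",f(75,139,.247))
E
```

```text
bay ang 85.53373874906353 86.30592927951986
stop [array([0.62749369, 0.30427673]), array([0.49140169, 0.31500375])] 175.4931617114595
mid line (array([0.55870749, 0.30990304]), array([0.54964594, 0.18264153])) 85.92717505509107
gap 0.11135217402312472
can [array([0.58484092, 0.1484203 ]), array([ 0.5886638 , -0.03197467]), array([ 0.48855009, -0.03657743]), array([0.48543761, 0.14480185])] [0.5368731  0.05616751] 91.21401510007793 90.98310150786597
neck [0.53519576 0.10546861]
spout [0.56273729 0.28615342]
```

View pics/crop2.png

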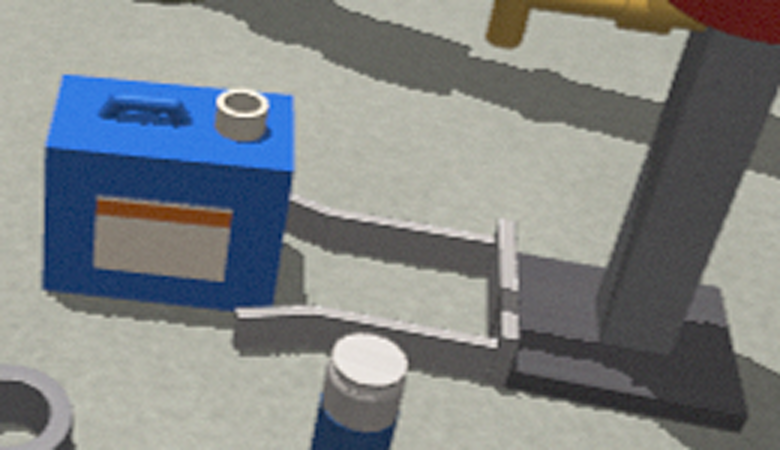

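```bash
cat >> h.py <<'E'
def down(yaw,tilt=0,):
    # tool x down, tool y at world angle yaw(deg); tilt: rotation about tool y
    y=np.array([np.cos(np.radians(yaw)),np.sin(np.radians(yaw)),0]);x=np.array([0,0,-1.])
    return R.from_matrix(np.c_[x,y,np.cross(x,y)])*R.from_euler('y',tilt,degrees=True)
def rel(p,Rt,st=None):
    st=st or telemetry.observe(); R0=R.from_quat(st["orientation"])
    return np.round(R0.inv().apply(np.asarray(p)-st["eef_pos"]),4),np.round((R0.inv()*Rt).as_rotvec(degrees=True),2)
E
python3 - <<'E'
from h import *
st=telemetry.observe();print(np.round(R.from_quat(st["orientation"]).as_matrix(),3))
for y in(0,180,90,-90):print(y,rel([.4765,-.2471,.2],down(y)))
for p in([.38,.40,.25],[.47,.15,.27],[.48,-.05,.25],[.4765,-.2471,.22]):print(rel(p,down(180)),rel(p,down(0)))
E
```

```text
[[-0.     0.349  0.937]
 [-0.002  0.937 -0.349]
 [-1.    -0.002  0.   ]]
0 (array([ 0.0479, -0.7146,  0.5327]), array([69.56,  0.07,  0.08]))
180 (array([ 0.0479, -0.7146,  0.5327]), array([-1.1044e+02, -9.0000e-02,  7.0000e-02]))
90 (array([ 0.0479, -0.7146,  0.5327]), array([-2.044e+01, -1.000e-02,  1.000e-01]))
-90 (array([ 0.0479, -0.7146,  0.5327]), array([1.5956e+02, 1.4000e-01, 1.0000e-02]))
(array([-0.0031, -0.142 ,  0.2163]), array([-1.1044e+02, -9.0000e-02,  7.0000e-02])) (array([-0.0031, -0.142 ,  0.2163]), array([69.56,  0.07,  0.08]))
(array([-0.0228, -0.3449,  0.388 ]), array([-1.1044e+02, -9.0000e-02,  7.0000e-02])) (array([-0.0228, -0.3449,  0.388 ]), array([69.56,  0.07,  0.08]))
(array([-0.0025, -0.5288,  0.4672]), array([-1.1044e+02, -9.0000e-02,  7.0000e-02])) (array([-0.0025, -0.5288,  0.4672]), array([69.56,  0.07,  0.08]))
(array([ 0.0279, -0.7146,  0.5327]), array([-1.1044e+02, -9.0000e-02,  7.0000e-02])) (array([ 0.0279, -0.7146,  0.5327]), array([69.56,  0.07,  0.08]))
```

```bash
python3 - <<'E'
from h import *
st=telemetry.observe()
for p in([.30,.40,.25],[.36,.28,.25],[.43,.10,.25],[.46,-.05,.25],[.4765,-.2471,.24]):print(rel(p,down(0)))
E
```

```text
(array([-0.0031, -0.17  ,  0.1413]), array([69.56,  0.07,  0.08]))
(array([-0.0029, -0.2615,  0.2395]), array([69.56,  0.07,  0.08]))
(array([-0.0027, -0.4057,  0.3679]), array([69.56,  0.07,  0.08]))
(array([-0.0024, -0.5358,  0.4484]), array([69.56,  0.07,  0.08]))
(array([ 0.0079, -0.7147,  0.5327]), array([69.56,  0.07,  0.08]))
```

Call:
{"method": "send_rows", "body": {"series": [[[0.087,0,-0.043,0.035,0,0,0],[0.087,0,-0.085,0.071,5,0,0],[0.087,0,-0.128,0.106,10,0,0],[0.087,-0.003,-0.17,0.141,15,0,0],[0.087,-0.003,-0.2,0.174,20,0,0],[0.087,-0.003,-0.231,0.207,25,0,0],[0.087,-0.003,-0.262,0.24,30,0,0],[0.087,-0.003,-0.298,0.272,36,0,0],[0.087,-0.003,-0.334,0.304,42,0,0],[0.087,-0.003,-0.37,0.336,48,0,0],[0.087,-0.003,-0.406,0.368,54,0,0],[0.087,-0.002,-0.449,0.395,58,0,0],[0.087,-0.002,-0.493,0.422,62,0,0],[0.087,-0.002,-0.536,0.448,66,0,0],[0.087,0,-0.581,0.469,69.6,0.1,0.1],[0.087,0.003,-0.625,0.49,69.6,0.1,0.1],[0.087,0.006,-0.67,0.512,69.6,0.1,0.1],[0.087,0.008,-0.715,0.533,69.6,0.1,0.1],[0.087,0.008,-0.715,0.533,69.6,0.1,0.1],[0.087,0.008,-0.715,0.533,69.6,0.1,0.1]]]}}

```text
time_s: 2.6
eef_pos: [0.4766, -0.2464, 0.2391]
orientation: [0.501, 0.501, -0.5, 0.499]
contact_force: [-0.3, 0.8, 0.2]
gripper_width: 0.0871
```

```bash
python3 - <<'E'
from h import *
st=telemetry.observe();im=eyes.camera("wrist");cv2.imwrite("pics/w1.png",im[:,:,::-1])
print(st["time_s"],st["eef_pos"])
K,W=cam("wrist",st)
m=hull(im,(20,120,60),(35,255,255));c=max(cv2.findContours(m,0,2)[0],key=cv2.contourArea);h=cv2.convexHull(c)
e=cv2.fitEllipse(h);print(e,onplane(K,W,e[0],.112),rel([*onplane(K,W,e[0],.112)[:2],.106],down(0),st))
p=np.array([onplane(K,W,q[0],.112) for q in h]);print(p.min(0),p.max(0))
E
```

```text
2.6 [ 0.47658381 -0.24640579  0.23905308]
((323.65936279296875, 239.78697204589844), (74.00817108154297, 75.80461120605469), 178.069580078125) [ 0.47593211 -0.24611478  0.112     ] (array([ 1.331e-01, -6.000e-04,  1.000e-04]), array([-0.05, -0.18,  0.03]))
[ 0.44667044 -0.27778376  0.112     ] [ 0.50562166 -0.21512147  0.112     ]
```

View pics/w1.png

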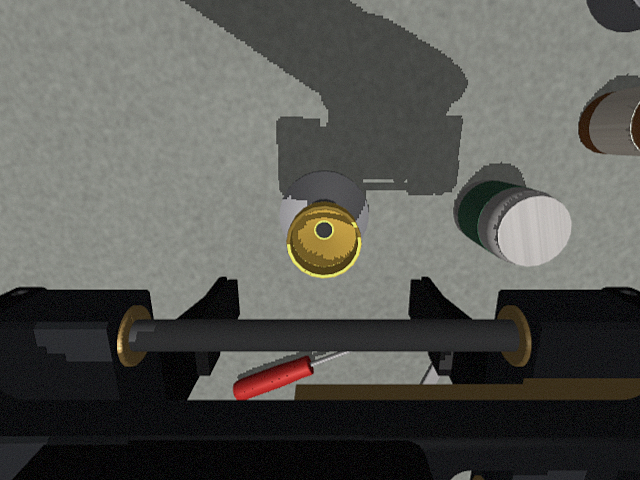

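Wrist view: the funnel rim is at (324,240), centred between the jaws and empty all round. Descend and grip.

Call:
{"method": "send_rows", "body": {"series": [[[0.087,0.03,-0.0005,0,0,0,0],[0.087,0.065,-0.0005,0,0,0,0],[0.087,0.095,-0.0005,0,0,0,0],[0.087,0.115,-0.0005,0,0,0,0],[0.087,0.131,-0.0005,0,0,0,0],[0.087,0.131,-0.0005,0,0,0,0],[0.055,0.131,-0.0005,0,0,0,0],[0.055,0.131,-0.0005,0,0,0,0],[0.055,0.131,-0.0005,0,0,0,0],[0.055,0.131,-0.0005,0,0,0,0],[0.055,0.131,-0.0005,0,0,0,0]]], "newtons": 15}}

```text
time_s: 4.03
eef_pos: [0.4765, -0.2469, 0.1088]
orientation: [0.501, 0.5, -0.499, 0.499]
contact_force: [-0.0, 0.4, 1.0]
gripper_width: 0.0583
```

```bash
python3 - <<'E'
from h import *
print(telemetry.observe())
for p in ([.4765,-.2464,.25],[.535,.105,.29],[.535,.105,.26]):print(rel(p,down(0)))
E
```

```text
{'time_s': 4.025, 'joint_pos': array([-0.28586195,  0.24920572,  0.808566  ,  1.91993597, -0.20910329,
        1.05739155,  0.61009938]), 'dq': array([-0.00112196,  0.00261831,  0.00064119, -0.00069463, -0.00089814,
       -0.00039309,  0.00098169]), 'joint_torque': array([ 1.38299901e-02, -3.00844896e+01,  5.40243611e+00, -2.65811133e+01,
       -2.58521503e-02,  4.26478637e-02,  2.31704682e-03]), 'eef_pos': array([ 0.47652499, -0.2468653 ,  0.10883477]), 'orientation': array([ 0.5010212 ,  0.50011111, -0.49938395,  0.49948204]), 'contact_force': array([-0.03961872,  0.38204517,  1.01602854]), 'moment': array([-0.1018863 ,  0.07505974, -0.01269294]), 'gripper_width': 0.05831216239860418}
(array([-1.412e-01,  1.000e-04, -8.000e-04]), array([-0.05, -0.13, -0.06]))
(array([-0.1803,  0.0584, -0.3523]), array([-0.05, -0.13, -0.06]))
(array([-0.1503,  0.0583, -0.3523]), array([-0.05, -0.13, -0.06]))
```

Call:
{"method": "send_rows", "body": {"series": [[[0.055,-0.03,0,0,0,0,0],[0.055,-0.075,0,0,0,0,0],[0.055,-0.12,0,0,0,0,0],[0.055,-0.16,0.005,-0.02,0,0,0],[0.055,-0.18,0.015,-0.07,0,0,0],[0.055,-0.18,0.025,-0.12,0,0,0],[0.055,-0.18,0.035,-0.17,0,0,0],[0.055,-0.18,0.045,-0.21,0,0,0],[0.055,-0.18,0.053,-0.24,0,0,0],[0.055,-0.18,0.058,-0.26,0,-0.1,0],[0.055,-0.18,0.058,-0.27,0,-0.1,0],[0.055,-0.18,0.058,-0.27,0,-0.1,0],[0.055,-0.18,0.058,-0.27,0,-0.1,0]]]}}

```text
time_s: 5.65
eef_pos: [0.5343, 0.0212, 0.2893]
orientation: [0.501, 0.499, -0.501, 0.499]
contact_force: [-0.6, 0.2, -0.5]
gripper_width: 0.0586
```

```bash
python3 - <<'E'
from h import *
st=telemetry.observe();im=eyes.camera("wrist")
K,W=cam("wrist",st);print(st["eef_pos"],st["gripper_width"])
print(proj(K,W,[.535,.105,.162]))
s=eyes.camera("scene")
cv2.imwrite("pics/w2.png",np.vstack([im[:300],s[150:300,120:560].repeat(1,0)[:, :640] if 0 else cv2.resize(s[150:300,180:460],(640,343))[:300]])[:,:,::-1])
E
```

```text
[0.53431564 0.02115099 0.28931387] 0.058643578735964444
[324.96136491 128.64816979]
```

View pics/w2.png

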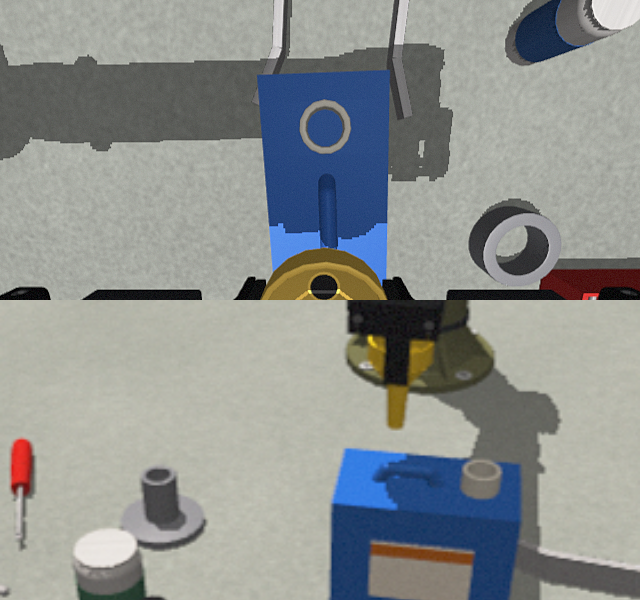

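Wrist view: the neck is at (325,126) and the funnel hangs upright in the jaws. The canister hasn't moved.

```bash
python3 - <<'E'
from h import *
st=telemetry.observe();K,W=cam("wrist",st)
p=onplane(K,W,(325.3,126),.162);print(p)
for z in(.29,.24,.198):print(rel([p[0],p[1],z],down(0)))
E
```

```text
[0.53530189 0.10713872 0.162     ]
(array([-0.0006,  0.0007, -0.0857]), array([-0.16, -0.03, -0.04]))
(array([ 0.0494,  0.0007, -0.0857]), array([-0.16, -0.03, -0.04]))
(array([ 0.0914,  0.0006, -0.0857]), array([-0.16, -0.03, -0.04]))
```

Call:
{"method": "send_rows", "body": {"series": [[[0.055,0,0.0007,-0.03,0,0,0],[0.055,0,0.0007,-0.06,0,0,0],[0.055,0,0.0007,-0.085,0,0,0],[0.055,0,0.0007,-0.085,0,0,0],[0.055,0.02,0.0007,-0.085,0,0,0],[0.055,0.04,0.0007,-0.085,0,0,0],[0.055,0.055,0.0007,-0.085,0,0,0],[0.055,0.065,0.0007,-0.085,0,0,0],[0.055,0.073,0.0007,-0.085,0,0,0],[0.055,0.079,0.0007,-0.085,0,0,0],[0.055,0.083,0.0007,-0.085,0,0,0],[0.055,0.083,0.0007,-0.085,0,0,0],[0.055,0.083,0.0007,-0.085,0,0,0]]]}}

```text
time_s: 7.38
eef_pos: [0.5355, 0.1079, 0.2066]
orientation: [0.501, 0.5, -0.5, 0.5]
contact_force: [-1.0, -0.2, 0.3]
gripper_width: 0.0585
```

```bash
python3 - <<'E'
from h import *
st=telemetry.observe();print(st["eef_pos"],st["contact_force"],st["moment"])
s=eyes.camera("scene")[170:310,310:450]; t=eyes.camera("top")[215:315,210:310]
cv2.imwrite("pics/c3.png",np.hstack([cv2.resize(s,(400,400),interpolation=2),cv2.resize(t,(400,400),interpolation=2)])[:,:,::-1])
E
```

```text
[0.53545915 0.10791356 0.20657649] [-0.97028247 -0.23863105  0.28262185] [-0.0711232   0.0731826  -0.06037007]
```

View pics/c3.png

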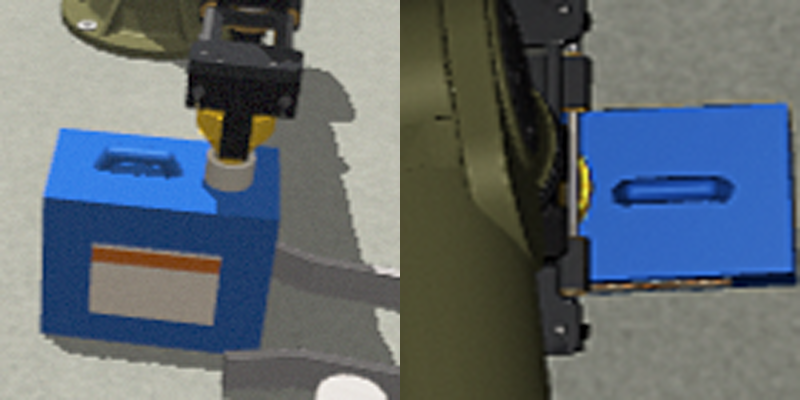

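The stem is inside the neck. Lower the last few millimetres slowly.

Call:
{"method": "send_rows", "body": {"series": [[[0.055,0.002,0,0.001,0,0,0],[0.055,0.004,0,0.001,0,0,0],[0.055,0.005,0,0.001,0,0,0],[0.055,0.006,0,0.001,0,0,0],[0.055,0.006,0,0.001,0,0,0],[0.055,0.006,0,0.001,0,0,0]]]}}

```text
time_s: 8.22
eef_pos: [0.5355, 0.1075, 0.2007]
orientation: [0.501, 0.5, -0.499, 0.5]
contact_force: [-0.5, 3.1, 3.8]
gripper_width: 0.0587
```

Call:
{"method": "send_rows", "body": {"series": [[[0.055,0,0,-0.001,0,0,0],[0.055,0.0005,0,-0.0015,0,0,0],[0.055,0.001,0,-0.0015,0,0,0],[0.055,0.001,0,-0.0015,0,0,0]]]}}

```text
time_s: 8.72
eef_pos: [0.5356, 0.1079, 0.2003]
orientation: [0.501, 0.5, -0.5, 0.5]
contact_force: [-1.7, -0.6, 8.0]
gripper_width: 0.0586
```

Call:
{"method": "send_rows", "body": {"series": [[[0.062,0,0,0,0,0,0],[0.07,0,0,0,0,0,0],[0.087,0,0,0,0,0,0],[0.087,0,0,0,0,0,0],[0.087,-0.01,0,0,0,0,0],[0.087,-0.035,0,0,0,0,0],[0.087,-0.07,0,0,0,0,0],[0.087,-0.11,0,0,0,0,0],[0.087,-0.11,0,0.06,0,0,0],[0.087,-0.11,0,0.11,0,0,0],[0.087,-0.11,0,0.16,0,0,0],[0.087,-0.11,0,0.21,0,0,0],[0.087,-0.11,0,0.26,0,0,0],[0.087,-0.11,0,0.27,0,0,0],[0.087,-0.11,0,0.27,0,0,0]]]}}

```text
time_s: 10.6
eef_pos: [0.535, -0.162, 0.3095]
orientation: [0.501, 0.499, -0.5, 0.499]
contact_force: [-0.0, 1.0, 0.2]
gripper_width: 0.0872
```

```bash
python3 - <<'E'
from h import *
st=telemetry.observe();print(st["eef_pos"],st["joint_pos"])
s=eyes.camera("scene")[180:310,310:470]; t=eyes.camera("top")[215:315,150:330];cv2.imwrite("pics/top4full.png",t[:,:,::-1])
cv2.imwrite("pics/c4.png",np.vstack([cv2.resize(s,(330,268),interpolation=2).copy() if 0 else cv2.resize(s,(400,325),interpolation=2), cv2.resize(t,(400,222),interpolation=2)])[:,:,::-1])
K,W=cam("top");T=np.zeros((480,640,3),np.uint8);T[215:315,150:330]=t
m=hull(T,(20,120,60),(35,255,255),(220,215,330,315));c=max(cv2.findContours(m,0,2)[0],key=cv2.contourArea);e=cv2.fitEllipse(cv2.convexHull(c));print(e,onplane(K,W,e[0],.204))
m=hull(T,(100,120,60),(125,255,255));c=max(cv2.findContours(m,0,2)[0],key=cv2.contourArea);print(cv2.minAreaRect(c))
E
```

```text
[ 0.53502654 -0.16195953  0.30950432] [-0.44457316  0.11394382  0.75922904  1.60928704 -0.08011785  1.449296
  0.31901218]
((243.62887573242188, 261.2323303222656), (26.300249099731445, 27.33578109741211), 95.75405883789062) [0.53548006 0.10660734 0.204     ]
((268.6377258300781, 263.1679382324219), (42.87253952026367, 77.53544616699219), 87.51044464111328)
```

View pics/c4.png

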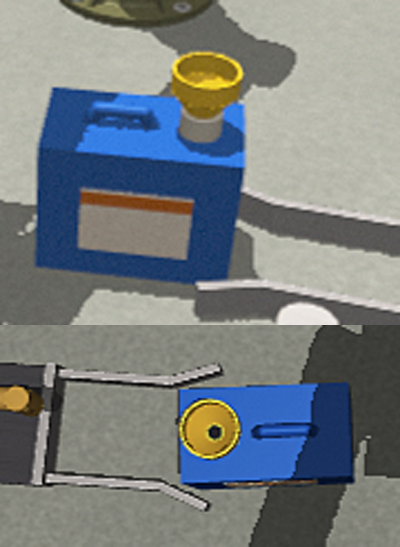

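Funnel is seated upright in the neck, rim at (.5355,.1066), and the canister is unmoved. Next, tilt the tool forward behind the canister.

```bash
python3 - <<'E'
from h import *
for p in ([.536,-.15,.25],[.536,-.11,.071]):print(rel(p,down(1,43)))
print(down(1,43).as_matrix().round(2))
E
```

```text
(array([ 0.0592,  0.0005, -0.0096]), array([-0.84, 42.91, -0.36]))
(array([ 0.2382,  0.0005, -0.0494]), array([-0.84, 42.91, -0.36]))
[[-0.01  1.    0.01]
 [ 0.68  0.02 -0.73]
 [-0.73 -0.   -0.68]]
```

Call:
{"method": "send_rows", "body": {"series": [[[0.06,0.015,0,-0.003,0,8,0],[0.06,0.03,0,-0.003,0,17,0],[0.06,0.045,0,-0.005,-0.4,26,0],[0.06,0.055,0,-0.008,-0.6,35,-0.2],[0.06,0.059,0,-0.01,-0.8,43,-0.4],[0.06,0.059,0,-0.01,-0.8,43,-0.4],[0.06,0.059,0,-0.01,-0.8,43,-0.4]]]}}

```text
time_s: 11.58
eef_pos: [0.5357, -0.1504, 0.2507]
orientation: [0.643, 0.654, -0.28, 0.285]
contact_force: [-0.2, -0.1, 0.7]
gripper_width: 0.0601
```

```bash
python3 - <<'E'
from h import *
st=telemetry.observe();print(st["joint_pos"].round(2))
print(R.from_quat(st["orientation"]).as_matrix().round(3))
for p in ([.536,-.125,.18],[.536,-.11,.071]):print(rel(p,down(1,43)))
E
```

```text
[ 0.03  0.48  0.74  1.55 -0.82  1.82  0.86]
[[-0.012  1.     0.013]
 [ 0.681  0.017 -0.732]
 [-0.732 -0.    -0.681]]
(array([0.069 , 0.0007, 0.0296]), array([-0.02,  0.06, -0.01]))
(array([0.159 , 0.001 , 0.0929]), array([-0.02,  0.06, -0.01]))
```

Call:
{"method": "send_rows", "body": {"series": [[[0.06,0.035,0.0005,0.015,0,0,0],[0.06,0.069,0.0007,0.03,0,0,0],[0.06,0.1,0.0008,0.052,0,0,0],[0.06,0.13,0.001,0.073,0,0,0],[0.06,0.15,0.001,0.087,0,0,0],[0.06,0.159,0.001,0.093,0,0,0],[0.06,0.159,0.001,0.093,0,0,0],[0.06,0.159,0.001,0.093,0,0,0]]]}}

```text
time_s: 12.58
eef_pos: [0.536, -0.1117, 0.0716]
orientation: [0.644, 0.653, -0.28, 0.284]
contact_force: [1.3, 0.1, 0.5]
gripper_width: 0.06
```

```bash
python3 - <<'E'
from h import *
st=telemetry.observe();print(st["joint_pos"].round(2))
# leading corner offset in y
Rt=R.from_quat(st["orientation"]);print(Rt.apply([.025,0,-.0095]))
cx=.535
for y,x,yaw in((-.066,.5365,1),(-.058,.5365,1),(-.02,.538,-1),(.02,.5405,-3),(.06,.5435,-4),(.09,.5455,-4)):print(y,rel([x,y,.071],down(yaw,43)))
E
```

```text
[ 0.02  0.64  0.66  1.73 -0.92  1.56  1.04]
[-0.00032929  0.02399234 -0.0118114 ]
-0.066 (array([ 0.0316,  0.0011, -0.033 ]), array([-0.09,  0.02, -0.17]))
-0.058 (array([ 0.0371,  0.0013, -0.0389]), array([-0.09,  0.02, -0.17]))
-0.02 (array([ 0.063 ,  0.0033, -0.0667]), array([1.37, 0.01, 1.19]))
0.02 (array([ 0.0902,  0.0064, -0.0959]), array([2.84, 0.01, 2.56]))
0.06 (array([ 0.1175,  0.0099, -0.1251]), array([3.57, 0.01, 3.24]))
0.09 (array([ 0.1379,  0.0124, -0.147 ]), array([3.57, 0.01, 3.24]))
```

Call:
{"method": "send_rows", "body": {"series": [[[0.06,0.012,0.0004,-0.013,0,0,0],[0.06,0.024,0.0008,-0.026,0,0,0],[0.06,0.031,0.001,-0.033,0,0,0],[0.06,0.035,0.0012,-0.037,0,0,0],[0.06,0.038,0.0014,-0.04,0.1,0,0.1],[0.06,0.041,0.0017,-0.043,0.2,0,0.2],[0.06,0.044,0.002,-0.046,0.4,0,0.3],[0.06,0.047,0.0023,-0.0495,0.6,0,0.5],[0.06,0.05,0.0025,-0.053,0.8,0,0.7],[0.06,0.053,0.0027,-0.056,1,0,0.8],[0.06,0.056,0.003,-0.0595,1.1,0,1],[0.06,0.0595,0.0031,-0.063,1.2,0,1.1],[0.06,0.063,0.0033,-0.0667,1.4,0,1.2]]]}}

```text
time_s: 14.2
eef_pos: [0.5372, -0.019, 0.0699]
orientation: [0.654, 0.643, -0.285, 0.278]
contact_force: [-0.6, -1.5, -0.0]
gripper_width: 0.0599
```

```bash
cat > chk.py <<'E'
from h import *
import sys
st=telemetry.observe();print(st["time_s"],st["eef_pos"],st["contact_force"],st["joint_pos"].round(2))
im=eyes.camera("top");cv2.imwrite(f"pics/top_{sys.argv[1]}.png",im[:,:,::-1])
K,W=cam("top")
m=hull(im,(20,120,60),(35,255,255),(150,215,330,315))
n=hull(im,(100,120,60),(125,255,255),(120,215,330,315));c=max(cv2.findContours(n,0,2)[0],key=cv2.contourArea);r=cv2.minAreaRect(c);print(r)
for c in sorted(cv2.findContours(m,0,2)[0],key=cv2.contourArea)[-2:]:
    if len(c)>5: e=cv2.fitEllipse(cv2.convexHull(c));print("yellow",np.round(e[0],1),np.round(e[1],1),onplane(K,W,e[0],.204).round(4))
s=eyes.camera("scene");cv2.imwrite(f"pics/chk_{sys.argv[1]}.png",np.vstack([cv2.resize(s[120:345,300:600],(400,300),interpolation=2),cv2.resize(im[205:315,140:330],(400,232),interpolation=2)])[:,:,::-1])
E
python3 chk.py a
```

```text
14.2 [ 0.53724669 -0.01898739  0.06987194] [-0.63058783 -1.4892535  -0.0105456 ] [-0.12  0.55  0.64  1.86 -0.97  1.44  0.94]
((252.5, 260.5), (43.0, 77.0), 90.0)
yellow [156.3 246.9] [10.4 14.2] [0.5704 0.3025 0.204 ]
yellow [226.6 257.7] [26.4 27. ] [0.5439 0.1448 0.204 ]
```

View pics/chk_a.png

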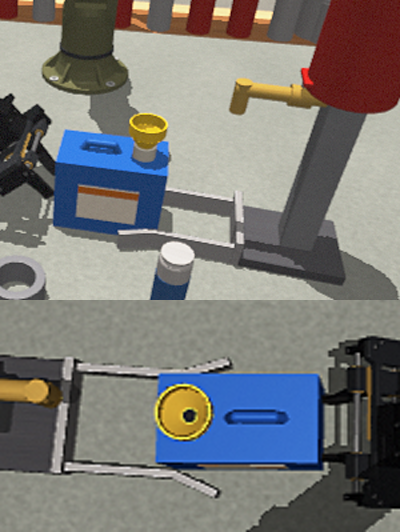

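The canister follows well and is turning into line, with the funnel upright. Continue along the bay.

```bash
python3 - <<'E'
from h import *
for y,x,yaw in((.01,.540,-2.5),(.04,.5425,-3.7),(.07,.544,-4),(.09,.5455,-4),(.108,.5465,-4)):print(y,rel([x,y,.071],down(yaw,43)))
E
```

```text
0.01 (array([ 0.0186,  0.0023, -0.0213]), array([ 1.04, -0.09,  1.15]))
0.04 (array([ 0.0391,  0.0043, -0.0432]), array([ 1.92, -0.09,  1.97]))
0.07 (array([ 0.0596,  0.0053, -0.0651]), array([ 2.14, -0.09,  2.17]))
0.09 (array([ 0.0733,  0.0065, -0.0798]), array([ 2.14, -0.09,  2.17]))
0.108 (array([ 0.0856,  0.0072, -0.0929]), array([ 2.14, -0.09,  2.17]))
```

Call:
{"method": "send_rows", "body": {"series": [[[0.06,0.0035,0.0004,-0.004,0.2,0,0.2],[0.06,0.007,0.0009,-0.008,0.4,0,0.4],[0.06,0.0105,0.0013,-0.012,0.6,0,0.7],[0.06,0.0145,0.0018,-0.0165,0.8,0,0.9],[0.06,0.0186,0.0023,-0.0213,1,0,1.1],[0.06,0.022,0.0027,-0.025,1.2,0,1.3],[0.06,0.0255,0.003,-0.0285,1.4,0,1.5],[0.06,0.029,0.0033,-0.032,1.5,0,1.6],[0.06,0.032,0.0036,-0.036,1.7,0,1.8],[0.06,0.0355,0.004,-0.0395,1.8,0,1.9],[0.06,0.0391,0.0043,-0.0432,1.9,0,2],[0.06,0.0425,0.0045,-0.047,2,0,2.1],[0.06,0.046,0.0047,-0.0505,2.1,0,2.2],[0.06,0.0495,0.0049,-0.054,2.1,0,2.2],[0.06,0.053,0.0051,-0.058,2.1,0,2.2],[0.06,0.0563,0.0052,-0.0615,2.1,0,2.2],[0.06,0.0596,0.0053,-0.0651,2.1,0,2.2]]]}}

```text
time_s: 16.42
eef_pos: [0.5441, 0.0691, 0.0707]
orientation: [0.671, 0.625, -0.291, 0.272]
contact_force: [-1.1, -2.3, 0.4]
gripper_width: 0.0598
```

```bash
python3 chk.py b; python3 - <<'E'
from h import *
for y,x,yaw in((.09,.5455,-4),(.102,.546,-4),(.108,.5465,-4)):print(y,rel([x,y,.071],down(yaw,43)))
E
```

```text
16.425 [0.5440633  0.06913869 0.07068271] [-1.05742193 -2.33111585  0.41292665] [-0.26  0.47  0.6   1.96 -1.04  1.3   0.82]
((214.9976043701172, 256.54864501953125), (78.29714965820312, 42.705326080322266), 2.7927021980285645)
yellow [156.4 247.3] [ 9.7 14.4] [0.5694 0.3023 0.204 ]
yellow [187.8 252.4] [26.5 28.5] [0.5569 0.2316 0.204 ]
0.09 (array([ 0.0137, -0.0001, -0.0148]), array([ 0.04, -0.09, -0.04]))
0.102 (array([ 0.0219, -0.0004, -0.0236]), array([ 0.04, -0.09, -0.04]))
0.108 (array([ 0.026 , -0.0003, -0.028 ]), array([ 0.04, -0.09, -0.04]))
```

View pics/chk_b.png

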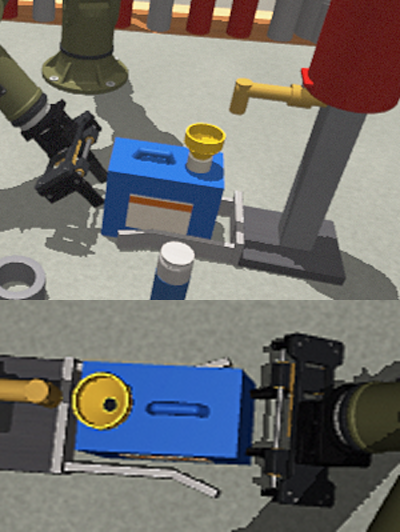

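Call:
{"method": "send_rows", "body": {"series": [[[0.06,0.003,-0.0003,-0.0035,0,0,0],[0.06,0.006,-0.0006,-0.007,0,0,0],[0.06,0.009,-0.0009,-0.01,0,0,0],[0.06,0.012,-0.0011,-0.013,0,0,0],[0.06,0.0145,-0.0012,-0.0155,0,0,0],[0.06,0.017,-0.0012,-0.018,0,0,0],[0.06,0.019,-0.0012,-0.0205,0,0,0],[0.06,0.0205,-0.0012,-0.022,0,0,0],[0.06,0.0219,-0.0012,-0.0236,0,0,0]]]}}

```text
time_s: 17.65
eef_pos: [0.5452, 0.1011, 0.0708]
orientation: [0.671, 0.625, -0.291, 0.272]
contact_force: [0.3, -2.6, 0.6]
gripper_width: 0.0599
```

Call:
{"method": "send_rows", "body": {"series": [[[0.06,0.0007,0,-0.0007,0,0,0],[0.06,0.0014,0,-0.0014,0,0,0],[0.06,0.002,0,-0.0021,0,0,0],[0.06,0.0025,0,-0.0026,0,0,0],[0.06,0.0025,0,-0.0026,0,0,0]]]}}

```text
time_s: 18.27
eef_pos: [0.5455, 0.1047, 0.0708]
orientation: [0.671, 0.625, -0.291, 0.272]
contact_force: [1.1, -2.0, 0.6]
gripper_width: 0.0598
```

Still sliding (2 N). Keep creeping until the force rises at the stop.

Call:
{"method": "send_rows", "body": {"series": [[[0.06,0.0007,0,-0.0007,0,0,0],[0.06,0.0014,0,-0.0014,0,0,0],[0.06,0.002,0,-0.0021,0,0,0],[0.06,0.002,0,-0.0021,0,0,0]]]}}

```text
time_s: 18.77
eef_pos: [0.5457, 0.1074, 0.0708]
orientation: [0.671, 0.625, -0.291, 0.272]
contact_force: [-1.1, -3.0, 0.6]
gripper_width: 0.06
```

Call:
{"method": "send_rows", "body": {"series": [[[0.06,0.0007,0,-0.0007,0,0,0],[0.06,0.0014,0,-0.0014,0,0,0],[0.06,0.0014,0,-0.0014,0,0,0]]]}}

```text
time_s: 19.15
eef_pos: [0.5458, 0.1078, 0.0706]
orientation: [0.671, 0.624, -0.292, 0.272]
contact_force: [-1.2, -7.1, 3.3]
gripper_width: 0.0604
```

```bash
python3 chk.py c
```

```text
19.15 [0.54584916 0.10783391 0.07058515] [-1.19944937 -7.14395381  3.3091971 ] [-0.32  0.44  0.58  1.98 -1.06  1.25  0.78]
((198.9575653076172, 256.20745849609375), (78.1195068359375, 43.46183776855469), 3.4336304664611816)
yellow [168.7 250.7] [25.4 35.9] [0.5615 0.2745 0.204 ]
```

Call:
{"method": "send_rows", "body": {"series": [[[0.06,0.0007,0,-0.0007,0,0,0],[0.06,0.0012,0,-0.0012,0,0,0],[0.06,0.0012,0,-0.0012,0,0,0]]]}}

```text
time_s: 19.62
eef_pos: [0.546, 0.1081, 0.0704]
orientation: [0.672, 0.624, -0.293, 0.273]
contact_force: [-3.3, -11.1, 4.7]
gripper_width: 0.0599
```

Call:
{"method": "send_rows", "body": {"series": [[[0.06,-0.001,0,0.001,0,0,0],[0.06,-0.005,0,0.005,0,0,0],[0.06,-0.015,0,0.016,0,0,0],[0.06,-0.035,0,0.037,0,0,0],[0.06,-0.06,0,0.064,0,0,0],[0.06,-0.1,0,0.08,0,0,0],[0.06,-0.14,0,0.08,0,0,0],[0.06,-0.14,0,0.08,0,0,0]]]}}

```text
time_s: 20.62
eef_pos: [0.5361, -0.0461, 0.12]
orientation: [0.673, 0.623, -0.291, 0.273]
contact_force: [-0.4, 0.9, -0.1]
gripper_width: 0.06
```

```bash
python3 chk.py d; python3 - <<'E'
import cv2,numpy as np
a=cv2.imread("pics/chk_d.png");t=cv2.imread("pics/top_d.png")[205:315,140:310]
cv2.imwrite("pics/fin.png",np.vstack([cv2.resize(a[:300],(400,300))[:, :],cv2.resize(t,(400,259),interpolation=2)]))
E
```

```text
20.625 [ 0.53613822 -0.04606861  0.1200299 ] [-0.38060574  0.93885707 -0.13940233] [-0.12  0.47  0.69  1.85 -0.93  1.48  0.87]
((198.95608520507812, 256.2246398925781), (78.09911346435547, 43.4656982421875), 3.468229293823242)
yellow [168.4 250.5] [25.5 36.5] [0.5619 0.2751 0.204 ]
```

View pics/fin.png

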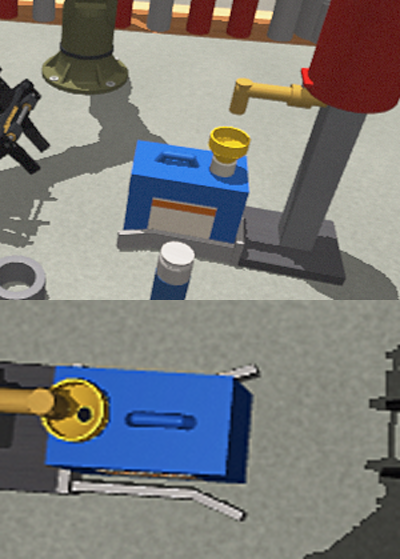

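```bash
python3 -c "
from station import ctrl; print(ctrl.finish_job())"
```

```text
the job is handed in; nothing more can be done
None
```

The funnel is seated in the canister's neck and the canister is home against the stop, under the spout. I handed the job in at about 21 s of the 72 s allowed.

- **Funnel:** I took it from the drip stand by its rim band and lowered it into the neck while the canister still stood in front of the bay. It came to rest at the expected height with 8 N of contact force. I then opened the jaws, and the pictures showed it upright with the canister unmoved.
- **Slide:** I pushed the canister's rear face at about 60 mm height with two fingertips and turned it roughly 5° into line on the way. It slid at 2–3 N until the force rose to 11 N with almost no further motion. That is how I judged it to be at the stop.
- **Last checks:** After I backed the arm off, the canister had not moved in the top picture and was parallel to the guides. The funnel was upright under the spout and the robot was touching nothing. I did not measure the bystanders again, but nothing came near them.
- **Disagreements:** The rear face ended about 2 mm further in than my estimate of the stop predicted, which is within the camera calibration. Just before the final push the canister was about 3.5 mm to one side of the guides' centre line, within the 6 mm clearance on each side. It still looks slightly closer to the guide on the far side from the robot.

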